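# Damp check of a cabinet shelf with a hand-held moisture meter

### The arm

A 6-joint arm with a two-finger parallel gripper is mounted at the origin on the work surface. World frame = base frame: x ahead of the robot, y to its left, z up, the work surface at z = 0. Lengths are in mm, angles in rad, forces in N, time in s.
With the tool pointing down it reaches from about 275 to 750 mm from the base axis. Payload 10.2 kg.
Tool frame: the origin (TCP) lies midway between the tips of the shut fingers; the grasp point (between the pads) lies 19 mm behind it; z points along the fingers, y is the line along which they close (so a half turn about z gives the same grasp; the last joint's range is limited). The gripper opens to 85 mm and grips with 20 to 120 N. Pads are 22 mm wide; open, the fingers measure 114 mm over their backs; the gripper's body (76 mm by 85 mm) begins 54 mm behind the grasp point. The pads swing forward as they close: fully open they stand 13 mm farther back than shut.
Start: joints at [1.036, 0.313, 1.498, -0, 1.331, -0.223], TCP at [161.068, 499.688, 231.294] pointing down, gripper open.
Joint ranges: [-2.94, 2.94], [-0.97, 2.17], [0.19, 2.56], [-1.23, 4.37], [0.02, 3.11], [-2.88, 2.88]. Speed limits (rad/s): [2.39, 2.39, 3.01, 3.14, 3.14, 3.14].

### API

Orientations are given as a unit quaternion [w, x, y, z].
In Python, from rig import ctrl gives the robot as it stands.
- The arm moves only by the tool send_rows, never from a script. Its argument "targets" is a list of rows, each an object with "offset": the shift along the world's x, y, z in cm, a list of three; "spin": the turn about the world's z in rad. A call has 1 to 8 rows; each row is the pose to reach, as a shift and turn from the pose commanded when the call began; what a row does not reach only later rows make up. A row lasts 1/12 s, in which the tool goes at most 41.7 mm and 7.16 degrees, less where a joint would pass 70% of its speed; a pose out of reach is approached as far as the arm can. A call with a gripper value outside its range is refused whole. "grip" is the opening, from 0 (shut) to 1 (fully open), set as the call begins (left out, the last holds). The fingers move at their own pace and stop on an object; "squeeze" is the grip in N (left out, the last holds). Time passes only in rows, so rows that repeat a pose let the fingers close. It gives the time, the measured TCP pose, the force, the opening and the grip force at its end, in the units of the state.
- ctrl.sense(): the state, without advancing time (a new reading comes with each control period).
- ctrl.capture(name): name is "scene" or "top" or "wrist"; returns (picture, depth): 420x560x3 uint8, red, green, blue; 420x560 float32, mm along the optical axis (not along the pixel's ray), 0 where there is no reading.
- ctrl.calibration(name): a dict with "fx", "fy", "cx", "cy" (pixels), "k1" (the pictures are not rectified: a ray, as slopes to the right and down, at radius r is drawn at 1 + k1 r^2 times it, then the intrinsics apply), "view" (4x4, takes a point from world to camera coordinates); the wrist camera has in their place "mount" (4x4, takes a point from camera to tool coordinates, whose origin is the TCP and whose axes are the flange's). Camera axes: x right, y down, z forward; pixel columns grow to the right and rows downward; lengths in mm; the calibration is good to about 2 mm. A picture is of the moment at which its call begins: read the wrist's pose just before it. calibration takes no time and is no camera call.
- ctrl.finish_job(): hands the job in; it is judged then, once.
Trained networks look in the newest picture that a camera, given by its name, has taken for a name from the list of things; names that differ only in an ending like _2 or _b are one class to them, and where a whole thing is asked for, a point or a joint stands for the part that bears it (a point fixed in the world has none). Each returns a list of dicts, best first, with "conf" (0 to 1); they miss things now and then, are a little off and sometimes report something else, mostly with a low value. They report only what shows in the picture. A call takes as long as a camera call. They do not tell look-alikes from the thing itself.
- ctrl.search_frame(camera, query): "box" ([left, top, right, bottom] in pixels, round what is visible of it).
- ctrl.place_of(camera, query): "uv" ([column, row] in pixels: a listed point, or the origin of a listed thing).
The state is a dict: "time_s": time; "joints": joint angles; "dq": joint speeds; "tau": joint torques, N m; "eef_pos": TCP position; "ee_rot": TCP orientation; "force": force on the tool from outside, world axes, zero at the start; "wrist_torque": the same for the moment, N m; "grip_width": opening from 0.0 (shut) to 1.0 (fully open); "grip_force": force on a finger pad.
Only numpy, scipy, OpenCV 4.12 (cv2) and the standard library are available. Lean on these libraries where they do the work, as an engineer would, in place of code of your own. Each camera call takes 0.05 s, during which the arm holds its last target. There are 200 camera calls.

### The job

The shelf of the cabinet over the fridge has been wet. Take the yellow moisture meter out of its cradle and take a dry reference reading at the blue mark, holding the meter still there for about a second, then go to the orange mark and finish there still holding the meter on the spot, without letting go. At each mark stand the meter upright with both brass electrodes on the bare laminate midway between the two tape strips, their line running along the strips, and press lightly so that both spring in about half way; never push hard, and leave everything else on the shelf as it stands.

Things in the scene. Friction and masses are not known exactly. Their poses are not given: they have to be found in the camera images.
- meter: yellow hand-held moisture meter, loose, about 180 g, upright in its cradle. Origin: midway between the tips of its two unpressed electrodes; z up through the meter, x its thickness, y its width and the line of the electrodes. Flat-faced body 30 (x) by 60 mm (y), from 40 to 150 mm above the origin, a loop on top to 157; black head below it 22 by 44 mm, from 18 to 41 mm. Either way round will do
- meter_grip (a point): on the meter's axis, 131 mm above its origin, in the middle of the black ribbed grip band (114 to 148 mm): the place to grip it from above, across its 30 mm thickness (fingers closing along the meter's x). The display is on the -x face below the band
- electrode_a (a joint): travel of the electrode at the meter's y = -12 mm, in m: 0 free, 0.010 pressed in to its stop. Brass plunger, flat round tip 10 mm across, pointing down. Each has its own spring: 0.8 N to start it, 0.4 N more per mm; the two together push with 1.6 N plus 0.8 N per mm (5.6 N half way, 9.6 N at the stop)
- electrode_b (a joint): the same for the electrode at y = +12 mm
- cradle: grey plastic cradle, fixed, 75 mm high, on a black foot 80 mm (x) by 110 mm (y); origin at the centre of its underside, axes parallel to the docked meter's. Open-topped pocket with 1.7 mm play round the meter, whose origin rests 5 mm above the cradle's; its electrodes clear the rim only when it has been lifted 70 mm straight up
- mark_dry: the dry reference spot: two parallel strips of BLUE tape, each 80 mm by 18 mm and flat, with 34 mm of bare laminate between them; origin on the shelf in the centre of the bare patch, x along the strips, z up
- mark_damp: the damp spot: the same pair of strips in ORANGE tape on a pale brown stain; origin and axes as for the blue mark
- shelf: the cabinet's level white laminate base shelf, fixed, 572 mm (x) by 1282 mm (y), 18 mm thick; origin at the centre of its underside, so its top is 18 mm above the origin, at z = 0.018. Along its back, beyond x = 0.72, stand a chrome radio (right, 186 mm high) and a blue-lidded moisture-absorber tub (left of the middle, 80 mm high), both fixed
- funnel: green funnel standing mouth down, 110 mm across, 105 mm high, loose; origin at the centre of its underside, as for all the following bystanders
- coasters: stack of round bamboo coasters, 96 mm across, 43 mm high, loose
- match_tin: flat red tin of matches, 80 by 48 by 22 mm, loose, lying between the two marks
- timer: round white kitchen timer with a red bar on top, 70 mm across, 38 mm high, loose
- jar: amber glass jar with a steel cap, 68 mm across, 100 mm high, loose, at the left
Mind the look-alikes: they are no part of the job. Of the things that look like the meter, the middle-sized one is meant.

How it is judged:
By the outcome, as a careful person would: the job done as asked, in the order asked, and still so for the second after the job is handed in, while the arm keeps its last pose, push and grip.
It also fails if it takes over 54 s, if anything falls off the work surface, if the arm or the gripper's body presses on something with over 40 N, if the wrist force passes 120 N, or if a joint passes its speed limit or range.

## Working session

There is one attempt and no reset: what is moved stays moved. The work goes in short steps, Python scripts to look and compute and a tool call to move; the robot and the scene stay as the last step left them, time stands still between calls to the robot, and variables do not carry over. Pictures are saved under pics/ and viewed, at most 10 in all, crops included, and the job is handed in when it is done.

Besides the shell and the picture viewer there is one more tool, called after ">>>" by a JSON object that holds its "op" and its "data". send_rows: Moves the arm, as the interface text tells. Its arguments: {"type":"object","properties":{"targets":{"type":"array"},"grip":{"type":"number"},"squeeze":{"type":"number"}},"required":["targets"]}

```bash
mkdir -p pics
cat > h.py <<'E'
import numpy as np, cv2
from rig import ctrl
from scipy.spatial.transform import Rotation as R
def cap(n):
    s=ctrl.sense(); p,d=ctrl.capture(n); c=ctrl.calibration(n)
    if 'view' in c: T=np.linalg.inv(np.array(c['view']))
    else:
        q=s['ee_rot']; W=np.eye(4); W[:3,:3]=R.from_quat([q[1],q[2],q[3],q[0]]).as_matrix(); W[:3,3]=s['eef_pos']; T=W@np.array(c['mount'])
    return p,d,c,T
def ray(c,T,uv):
    uv=np.atleast_2d(np.array(uv,float))
    K=np.array([[c['fx'],0,c['cx']],[0,c['fy'],c['cy']],[0,0,1]])
    n=cv2.undistortPoints(uv[:,None],K,np.array([c['k1'],0,0,0,0.]))[:,0]
    return np.c_[n,np.ones(len(n))]
def onz(c,T,uv,z):
    r=ray(c,T,uv)@T[:3,:3].T; o=T[:3,3]
    return o+r*((z-o[2])/r[:,2])[:,None]
def dep(c,T,uv,d):
    uv=np.atleast_2d(uv); r=ray(c,T,uv); i=np.round(uv).astype(int)
    return (r*d[i[:,1],i[:,0]][:,None])@T[:3,:3].T+T[:3,3]
def cloud(c,T,d):
    v,u=np.mgrid[:d.shape[0],:d.shape[1]]
    P=dep(c,T,np.c_[u.ravel(),v.ravel()],d).reshape(*d.shape,3); P[d==0]=np.nan
    return P
def save(n,p): cv2.imwrite('pics/'+n+'.png',cv2.cvtColor(p,cv2.COLOR_RGB2BGR))
E
python3 - <<'E'
from h import *
ims=[]
for n in ['scene','top']:
    p,d,c,T=cap(n); save(n,p); np.savez(n+'.npz',p=p,d=d,T=T,**{k:c[k] for k in('fx','fy','cx','cy','k1')})
    print(n,T[:3,3].round(),T[:3,2].round(2))
    for q in ['meter','cradle','meter_grip','mark_dry','mark_damp','match_tin','timer','jar','funnel','coasters']:
        for r in ctrl.place_of(n,q):
            print(q,np.round(r['uv'],1),round(r['conf'],2),onz(c,T,r['uv'],18)[0].round())
s=ctrl.sense();print(s['ee_rot'],s['eef_pos'],s['time_s'])
E
```

```text
scene [1556. -175.  857.] [-0.81  0.18 -0.56]
meter [136.3 212.8] 0.79 [ 293. -374.   18.]
meter [190.6 208.1] 0.69 [ 297. -204.   18.]
cradle [187.2 236. ] 0.7 [ 444. -220.   18.]
meter_grip [183.4 163.7] 0.97 [  -8. -218.   18.]
meter_grip [133.8 189.8] 0.62 [ 150. -389.   18.]
meter_grip [180.4 196.5] 0.61 [ 221. -234.   18.]
mark_dry [356.  219.5] 0.72 [454. 305.  18.]
mark_damp [250.3 246.5] 0.75 [527. -43.  18.]
match_tin [306.7 243.3] 0.56 [542. 122.  18.]
timer [230.5 290.2] 0.59 [ 694. -118.   18.]
jar [403.8 240.5] 0.69 [581. 409.  18.]
funnel [290.9 276.4] 0.59 [672.  46.  18.]
coasters [379.4 275.9] 0.66 [713. 280.  18.]
top [ 250.   23. 1354.] [ 0.2   0.03 -0.98]
meter [365.4 306. ] 0.74 [ 270. -208.   18.]
meter [374.7 245.9] 0.67 [ 449. -213.   18.]
meter [321.9 215.5] 0.33 [515. -44.  18.]
cradle [375. 248.] 0.94 [ 443. -215.   18.]
meter_grip [384.  242.6] 0.94 [ 463. -239.   18.]
meter_grip [376.6 307.4] 0.81 [ 272. -241.   18.]
meter_grip [430.5 318.1] 0.72 [ 267. -398.   18.]
mark_dry [206.1 209.7] 0.74 [475. 306.  18.]
mark_damp [323.9 214.1] 0.87 [520. -49.  18.]
match_tin [272.9 201.8] 0.96 [532. 110.  18.]
timer [348.6 165.2] 0.61 [ 685. -102.   18.]
timer [311.5 173.3] 0.35 [641.   8.  18.]
timer [377.1 245.4] 0.28 [ 451. -220.   18.]
jar [179.7 166.8] 0.63 [595. 414.  18.]
funnel [299.8 163.1] 0.6 [667.  49.  18.]
coasters [231.7 138.7] 0.92 [711. 272.  18.]
[-8.75294380e-06  1.55263432e-01  9.87873102e-01 -2.45310757e-05] [161.06815221 499.68338045 231.28319337] 1.1
```

View pics/scene.png

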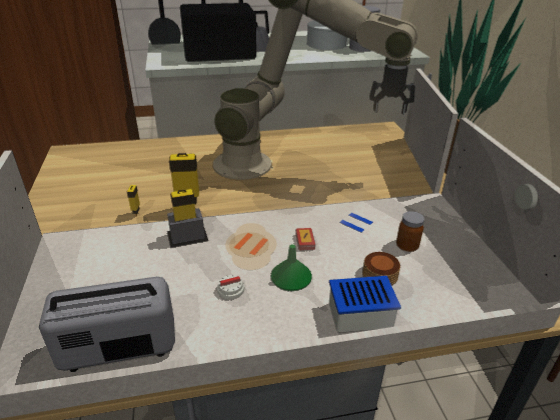

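View pics/top.png

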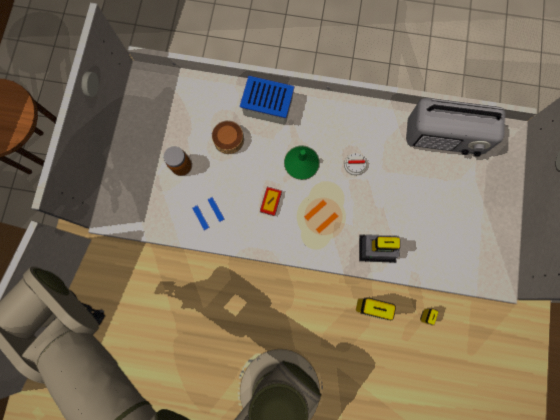

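Candidates for the meter in the scene view are: small yellow one at (133,198), tall yellow one at (184,172) on the worktop, and the middle-sized one at (183,205) standing in the grey cradle. I choose the one in the cradle, which is at (388,243) in the top view. Next I check it in a close crop and measure.

Run:
```python
from h import *
out=[]
for n in ['scene','top']:
    z=np.load(n+'.npz'); p,d,T=z['p'],z['d'],z['T']; c={k:float(z[k]) for k in('fx','fy','cx','cy','k1')}
    P=cloud(c,T,d); h=cv2.cvtColor(p,cv2.COLOR_RGB2HSV).astype(int)
    H,S,V=h[...,0],h[...,1],h[...,2]
    x,y,zz=np.nan_to_num(P,nan=-999).transpose(2,0,1)
    shelf=(abs(zz-18)<12)&(x>380)
    for nm,m in [('blue',(H>100)&(H<125)&(S>140)&shelf&(x<600)),('orange',(H>3)&(H<18)&(S>150)&shelf&(abs(y+45)<70)&(x<600)),
                 ('yellow',(H>22)&(H<34)&(S>150)&(V>60)&(zz>20)&(y<-130))]:
        N,l,st,ce=cv2.connectedComponentsWithStats(m.astype(np.uint8))
        for i in range(1,N):
            if st[i,4]<25: continue
            mm=l==i; Q=P[mm]
            rect=cv2.minAreaRect(Q[:,:2].astype(np.float32))
            print(n,nm,st[i,4],ce[i].round(),'onz',onz(c,T,ce[i],18)[0].round(1),'mean',Q.mean(0).round(1),'z',Q[:,2].min().round(),Q[:,2].max().round(),'rect',np.round(rect[0]),np.round(rect[1]),round(rect[2],1))
    m=(x>380)&(x<540)&(y>-300)&(y<-130)
    for a,b in [(30,60),(60,100),(100,140),(140,165),(165,190)]:
        Q=P[m&(zz>a)&(zz<b)]
        if len(Q)>5: r=cv2.minAreaRect(Q[:,:2].astype(np.float32));print(n,'slab',a,b,len(Q),Q.mean(0).round(),np.round(r[0]),np.round(r[1]),round(r[2],1),Q.min(0).round(),Q.max(0).round())
    m=(x>180)&(x<380)&(y>-300)&(y<-130)&(zz>60);Q=P[m];print('tall',Q.min(0).round(),Q.max(0).round())
    cr=p[140:260,110:270] if n=='scene' else p[190:310,310:470]
    out.append(cv2.resize(cr,(560*5//7,300)))
save('crop',np.hstack(out))
```

```text
scene blue 64 [361. 218.] onz [450.6 322.7  18. ] mean [451.6 322.1  18.8] z 14.0 23.0 rect [450. 322.] [71. 19.] 37.3
scene blue 70 [353. 226.] onz [484.2 282.7  18. ] mean [485.1 282.2  18.7] z 14.0 23.0 rect [484. 281.] [73. 21.] 39.4
scene orange 92 [243. 241.] onz [498.  -61.1  18. ] mean [498.8 -61.1  18.9] z 15.0 23.0 rect [496. -59.] [19. 83.] 53.4
scene orange 93 [258. 246.] onz [528.8 -19.5  18. ] mean [529.7 -19.5  18.8] z 15.0 23.0 rect [528. -19.] [19. 79.] 50.4
scene yellow 152 [182. 157.] onz [ -63.6 -221.5   18. ] mean [ 273.9 -211.7  192.9] z 185.0 203.0 rect [ 272. -212.] [77. 39.] 81.4
scene yellow 607 [185. 184.] onz [ 139.5 -217.5   18. ] mean [ 318.6 -211.7  124.7] z 57.0 183.0 rect [ 363. -211.] [195.  79.] 1.2
scene yellow 44 [131. 188.] onz [ 136.6 -398.3   18. ] mean [ 274.  -376.6   99.3] z 97.0 103.0 rect [ 272. -376.] [19. 39.] 80.4
scene yellow 103 [134. 202.] onz [ 230.1 -385.    18. ] mean [ 285.7 -376.2   53.2] z 29.0 80.0 rect [ 277. -373.] [20. 43.] 58.8
scene yellow 283 [184. 212.] onz [ 314.8 -225.    18. ] mean [ 458.1 -219.2  114.8] z 89.0 141.0
[... 1768 characters left out ...]
3 [432. 316.] onz [ 272.5 -403.    18. ] mean [ 271.2 -377.    99.5] z 78.0 107.0 rect [ 271. -377.] [20. 40.] 76.8
top slab 30 60 59 [ 424. -202.   44.] [ 442. -220.] [59. 92.] 7.0 [ 409. -269.   31.] [ 466. -172.   60.]
top slab 60 100 416 [ 433. -209.   89.] [ 443. -221.] [61. 95.] 7.1 [ 408. -270.   60.] [ 477. -170.  100.]
top slab 100 140 57 [ 432. -207.  120.] [ 438. -207.] [80. 32.] 61.3 [ 424. -250.  100.] [ 464. -176.  134.]
top slab 140 165 47 [ 433. -207.  154.] [ 443. -218.] [32. 57.] 7.7 [ 425. -248.  140.] [ 458. -189.  165.]
top slab 165 190 270 [ 443. -220.  172.] [ 443. -220.] [32. 59.] 4.6 [ 426. -250.  165.] [ 461. -190.  182.]
tall [ 244. -253.   62.] [ 291. -172.  207.]
```

View pics/crop.png

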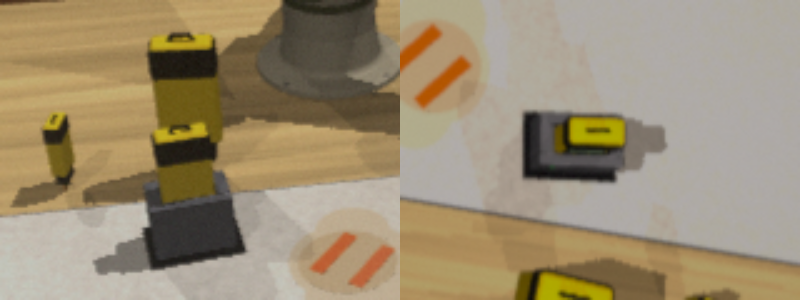

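The crop shows the 30x60 mm meter in the grey cradle with its black grip band. Measured tops agree: tall one 77x39, small one 40x20, this one 59x30, at about (443,-220) with yaw ≈7°. Blue mark is at about (466,300) with strips at 39°, orange at about (512.5,-40) with strips at 141.5°. I go there via the marks so the wrist camera can refine them.

>>> {"op": "send_rows", "data": {"targets": [{"offset": [3.4,-2.25,0.5],"spin": -0.075},{"offset": [6.8,-4.5,1],"spin": -0.15},{"offset": [10.2,-6.75,1.5],"spin": -0.225},{"offset": [13.6,-9,2],"spin": -0.3},{"offset": [17,-11.25,2.5],"spin": -0.375},{"offset": [20.4,-13.5,3],"spin": -0.45},{"offset": [23.8,-15.75,3.5],"spin": -0.525},{"offset": [26,-18,4],"spin": -0.6}], "grip": 1, "squeeze": 40}}

```text
time_s: 1.77
eef_pos: [423.5, 317.9, 271.3]
ee_rot: [0.0, 0.443, 0.897, 0.0]
force: [0.5, 0.4, -0.6]
grip_width: 1.0
grip_force: 0.0
```

```bash
cat >> h.py <<'E'
def strips(p,d,c,T,col):
    h=cv2.cvtColor(p,cv2.COLOR_RGB2HSV).astype(int); H,S,V=h[...,0],h[...,1],h[...,2]
    P=cloud(c,T,d); z=np.nan_to_num(P[...,2],nan=-99)
    m=(((H>100)&(H<125)&(S>140)) if col=='blue' else ((H>3)&(H<18)&(S>150)))&(abs(z-18)<10)
    N,l,st,ce=cv2.connectedComponentsWithStats(m.astype(np.uint8))
    for i in range(1,N):
        if st[i,4]<150: continue
        v,u=np.nonzero(l==i); Q=onz(c,T,np.c_[u,v],18)
        r=cv2.minAreaRect(Q[:,:2].astype(np.float32))
        print(col,st[i],Q.mean(0).round(1),'rect',np.round(r[0],1),np.round(r[1],1),round(r[2],1),'z',np.median(z[l==i]).round(1))
E
python3 - <<'E'
from h import *
p,d,c,T=cap('wrist'); save('w1',p); np.savez('w1.npz',p=p,d=d,T=T)
s=ctrl.sense(); print(s['time_s'],s['eef_pos'].round(1) if hasattr(s['eef_pos'],'round') else s['eef_pos'],np.round(s['joints'],3),s['force'],s['grip_width'],T.round(2),c)
strips(p,d,c,T,'blue'); print(ctrl.place_of('wrist','mark_dry'))
E
```

```text
1.8167 [426.4 314.9 272. ] [ 0.416  0.297  1.412 -0.002  1.43  -0.23 ] [ 2.12571303 -4.19031567  0.56853191] 1.0015549909213664 [[ 7.9000e-01  5.9000e-01  1.6000e-01  3.8389e+02]
 [ 6.1000e-01 -7.7000e-01 -2.1000e-01  3.7052e+02]
 [ 0.0000e+00  2.6000e-01 -9.6000e-01  4.1357e+02]
 [ 0.0000e+00  0.0000e+00  0.0000e+00  1.0000e+00]] {'fx': 321.46978663703567, 'fy': 321.46978663703567, 'cx': 281.3498004724474, 'cy': 210.13985888520693, 'k1': -0.04424707091775428, 'mount': array([[-3.19938477e-04, -9.64534981e-01, -2.63954861e-01,
         6.58012651e+01],
       [ 9.99999943e-01, -3.36691978e-04,  1.82331610e-05,
         5.89154934e-01],
       [-1.06458006e-04, -2.63954840e-01,  9.64535034e-01,
        -1.42262335e+02],
       [ 0.00000000e+00,  0.00000000e+00,  0.00000000e+00,
         1.00000000e+00]])}
blue [267 183  63  14 776] [450.6 318.6  18. ] rect [450.4 318.3] [77.9 16. ] 39.0 z 19.4
blue [269 223  60  13 703] [483.  277.8  18. ] rect [483.1 277.7] [76.9 16.1] 38.9 z 19.3
[{'uv': [296.4, 208.3], 'conf': 0.89}]
```

>>> {"op": "send_rows", "data": {"targets": [{"offset": [1,-4,0],"spin": -0.05},{"offset": [2,-8,0],"spin": -0.1},{"offset": [3,-12,0],"spin": -0.15},{"offset": [4,-16,0],"spin": -0.2},{"offset": [5,-20,0],"spin": -0.25},{"offset": [6,-24,0],"spin": -0.3},{"offset": [7,-27.5,0],"spin": -0.35},{"offset": [7.5,-30,0],"spin": -0.35}]}}

```text
time_s: 2.53
eef_pos: [496.4, 17.5, 271.2]
ee_rot: [0.0, 0.591, 0.807, -0.0]
force: [0.5, 0.6, -0.3]
grip_width: 1.001
grip_force: 0.0
```

>>> {"op": "send_rows", "data": {"targets": [{"offset": [0,-1,0],"spin": 0},{"offset": [0,-1,0],"spin": 0},{"offset": [0,-1,0],"spin": 0}]}}

```text
time_s: 2.78
eef_pos: [495.8, 10.7, 271.3]
ee_rot: [-0.0, 0.59, 0.808, 0.0]
force: [-1.1, 0.0, 0.3]
grip_width: 1.002
grip_force: 0.0
```

Run:
```python
from h import *
p,d,c,T=cap('wrist'); save('w2',p); np.savez('w2.npz',p=p,d=d,T=T)
s=ctrl.sense(); print(s['time_s'],s['eef_pos'],np.abs(s['dq']).max())
strips(p,d,c,T,'orange'); print(ctrl.place_of('wrist','mark_damp'))
```

```text
2.8333 [495.75683244  11.12508996 271.36341871] 0.013477152276770649
orange [278 181  42  56 757] [529.6 -20.4  18. ] rect [530.1 -21. ] [16.3 78.4] 51.3 z 19.4
orange [243 204  44  53 722] [496.9 -60.9  18. ] rect [497.6 -61.5] [16.4 78.3] 51.3 z 19.3
[{'uv': [280.6, 222.8], 'conf': 0.58}]
```

>>> {"op": "send_rows", "data": {"targets": [{"offset": [-0.9,-3.8,0],"spin": -0.03},{"offset": [-1.8,-7.6,0],"spin": -0.06},{"offset": [-2.7,-11.4,0],"spin": -0.09},{"offset": [-3.6,-15.2,0],"spin": -0.12},{"offset": [-4.5,-19,0],"spin": -0.15},{"offset": [-5.1,-22,0],"spin": -0.185},{"offset": [-5.3,-23,0],"spin": -0.185},{"offset": [-5.3,-23,0],"spin": -0.185}]}}

```text
time_s: 3.55
eef_pos: [443.0, -220.9, 271.1]
ee_rot: [-0.0, 0.662, 0.749, -0.0]
force: [0.3, 1.3, -1.0]
grip_width: 1.001
grip_force: 0.0
```

>>> {"op": "send_rows", "data": {"targets": [{"offset": [0,0,0],"spin": 0},{"offset": [0,0,0],"spin": 0}]}}

```text
time_s: 3.72
eef_pos: [443.6, -218.5, 271.4]
ee_rot: [-0.0, 0.661, 0.75, 0.0]
force: [-0.8, -0.6, 0.2]
grip_width: 1.002
grip_force: 0.0
```

Run:
```python
from h import *
p,d,c,T=cap('wrist'); save('w3',p); np.savez('w3.npz',p=p,d=d,T=T)
s=ctrl.sense(); print(s['time_s'],s['eef_pos'],np.abs(s['dq']).max(),s['ee_rot'])
P=cloud(c,T,d); x,y,z=np.nan_to_num(P,nan=-999).transpose(2,0,1)
m=(x>380)&(x<540)&(y>-300)&(y<-130)
for a,b in [(80,100),(165,178)]:
    k=(m&(z>a)&(z<b)).astype(np.uint8); k=cv2.morphologyEx(k,cv2.MORPH_OPEN,np.ones((3,3)))
    Q=P[k>0]; r=cv2.minAreaRect(Q[:,:2].astype(np.float32)); print(a,len(Q),Q.mean(0).round(1),np.round(r[0],1),np.round(r[1],1),round(r[2],1))
h=cv2.cvtColor(p,cv2.COLOR_RGB2HSV).astype(int)
k=(m&(z>160)&(h[...,0]>20)&(h[...,0]<36)&(h[...,1]>120)).astype(np.uint8)
Q=P[k>0]; r=cv2.minAreaRect(Q[:,:2].astype(np.float32)); print('yel',len(Q),Q.mean(0).round(1),np.round(r[0],1),np.round(r[1],1),round(r[2],1))
for q in ['meter','meter_grip','cradle']: print(q,[(np.round(o['uv']),o['conf'],onz(c,T,o['uv'],{'meter':23,'meter_grip':154,'cradle':18}[q])[0].round(1)) for o in ctrl.place_of('wrist',q)])
```

```text
3.7667 [ 443.61458859 -218.60263376  271.45317387] 0.002462980485859096 [5.64574078e-05 6.60932037e-01 7.50445744e-01 1.57763877e-04]
80 2386 [ 442.9 -207.6   92.6] [ 444.6 -221.2] [60.8 93.1] 7.1
165 2814 [ 444.3 -218.9  171.7] [ 444.6 -221.1] [31.9 60.8] 6.8
yel 2701 [ 441.6 -218.9  183.9] [ 445.9 -220.5] [132.4  57.9] 7.6
meter [(array([147., 272.]), 0.92, array([ 282.1, -366.4,   23. ])), (array([278., 180.]), 0.67, array([ 441., -221.,   23.])), (array([146., 154.]), 0.55, array([ 278.6, -209.1,   23. ])), (array([496., 125.]), 0.24, array([ 692.1, -120.5,   23. ]))]
meter_grip [(array([116., 306.]), 0.7, array([ 304.3, -334.2,  154. ])), (array([283., 207.]), 0.67, array([ 446.3, -220.5,  154. ])), (array([ 58., 180.]), 0.65, array([ 256.7, -221.1,  154. ]))]
cradle []
```

View pics/w3.png

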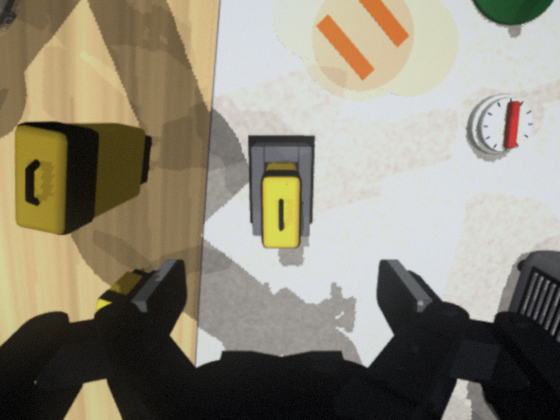

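The picture shows the meter in its cradle at (281,210), between the open fingers at (165,290) and (400,290); the tall look-alike at (70,180) is well clear. I correct by +0.7/-2.2 mm and descend.

>>> {"op": "send_rows", "data": {"targets": [{"offset": [0.07,-0.22,-2.5],"spin": -0.004},{"offset": [0.07,-0.22,-5.5],"spin": -0.004},{"offset": [0.07,-0.22,-8.5],"spin": -0.004},{"offset": [0.07,-0.22,-11],"spin": -0.004},{"offset": [0.07,-0.22,-13],"spin": -0.004},{"offset": [0.07,-0.22,-13.9],"spin": -0.004},{"offset": [0.07,-0.22,-13.9],"spin": -0.004},{"offset": [0.07,-0.22,-13.9],"spin": -0.004}]}}

```text
time_s: 4.58
eef_pos: [444.2, -222.5, 133.0]
ee_rot: [0.0, 0.663, 0.748, -0.0]
force: [0.1, 0.3, 0.8]
grip_width: 1.0
grip_force: 0.0
```

>>> {"op": "send_rows", "data": {"targets": [{"offset": [0,0,0],"spin": 0},{"offset": [0,0,0],"spin": 0}]}}

```text
time_s: 4.75
eef_pos: [444.3, -222.9, 133.6]
ee_rot: [0.001, 0.663, 0.748, 0.0]
force: [0.6, -0.2, 0.6]
grip_width: 1.0
grip_force: 0.0
```

>>> {"op": "send_rows", "data": {"targets": [{"offset": [0,0.18,-0.1],"spin": 0},{"offset": [0,0.18,-0.1],"spin": 0},{"offset": [0,0.18,-0.1],"spin": 0},{"offset": [0,0.18,-0.1],"spin": 0},{"offset": [0,0.18,-0.1],"spin": 0},{"offset": [0,0.18,-0.1],"spin": 0}], "grip": 0.45, "squeeze": 50}}

```text
time_s: 5.25
eef_pos: [443.8, -220.7, 131.3]
ee_rot: [0.0, 0.663, 0.748, -0.0]
force: [-0.5, -0.3, 0.1]
grip_width: 0.454
grip_force: 0.0
```

>>> {"op": "send_rows", "data": {"targets": [{"offset": [0,0,0],"spin": 0},{"offset": [0,0,0],"spin": 0},{"offset": [0,0,0],"spin": 0},{"offset": [0,0,0],"spin": 0},{"offset": [0,0,0],"spin": 0},{"offset": [0,0,0],"spin": 0}], "grip": 0}}

```text
time_s: 5.75
eef_pos: [443.7, -220.7, 131.4]
ee_rot: [-0.0, 0.663, 0.748, -0.0]
force: [-1.7, 0.3, 3.4]
grip_width: 0.346
grip_force: 49.6
```

Run:
```python
from h import *
s=ctrl.sense()
for k in s: print(k,np.round(s[k],4))
```

```text
time_s 5.75
joints [-6.9840e-01  3.5500e-01  1.7199e+00 -2.0000e-04  1.0668e+00 -8.1840e-01]
dq [ 0.0009  0.0006 -0.0024 -0.0001  0.001   0.0002]
tau [ 3.51300e-01 -3.83456e+01 -2.23175e+01  2.88300e-01 -4.46700e-01
  1.04000e-02]
eef_pos [ 443.718  -220.7339  131.3898]
ee_rot [-0.000e+00  6.634e-01  7.483e-01 -1.000e-04]
force [-1.7488  0.3143  3.4172]
wrist_torque [ 0.0303  0.4172 -0.011 ]
grip_force 49.5785
grip_width 0.3464
```

>>> {"op": "send_rows", "data": {"targets": [{"offset": [0,0,0.5],"spin": 0},{"offset": [0,0,1.5],"spin": 0},{"offset": [0,0,3],"spin": 0},{"offset": [0,0,4.5],"spin": 0},{"offset": [0,0,6],"spin": 0},{"offset": [0,0,7.5],"spin": 0},{"offset": [0,0,9],"spin": 0},{"offset": [0,0,10],"spin": 0}]}}

```text
time_s: 6.42
eef_pos: [444.0, -220.8, 233.3]
ee_rot: [0.001, 0.663, 0.748, 0.0]
force: [0.3, -1.1, -1.1]
grip_width: 0.341
grip_force: 49.5
```

>>> {"op": "send_rows", "data": {"targets": [{"offset": [0,0,0],"spin": 0},{"offset": [0,0,0],"spin": 0},{"offset": [0,0,0],"spin": 0}]}}

```text
time_s: 6.67
eef_pos: [443.5, -220.5, 230.5]
ee_rot: [-0.001, 0.663, 0.748, -0.0]
force: [-0.1, -0.7, -2.3]
grip_width: 0.343
grip_force: 49.6
```

Run:
```python
from h import *
s=ctrl.sense()
for k in ['time_s','eef_pos','ee_rot','force','wrist_torque','grip_width','joints']: print(k,np.round(s[k],4))
p,d,c,T=cap('wrist'); save('w4',p); np.savez('w4.npz',p=p,d=d,T=T)
for n in ['scene','top']:
    p2,d2,c2,T2=cap(n); save(n+'4',p2)
    P=cloud(c2,T2,d2); x,y,z=np.nan_to_num(P,nan=-999).transpose(2,0,1)
    m=(x>390)&(x<500)&(y>-290)&(y<-160)
    for a,b in [(100,130),(135,150),(160,200),(205,228)]:
        Q=P[m&(z>a)&(z<b)]
        if len(Q)>20:
            r=cv2.minAreaRect(Q[:,:2].astype(np.float32)); print(n,a,len(Q),Q.min(0).round(),Q.max(0).round(),np.round(r[0],1),np.round(r[1],1),round(r[2],1))
    if n=='scene': cr=cv2.resize(p2[130:250,120:240],(480,480))
save('v4',np.hstack([cr,p[60:,130:450][:,:][:360] if 0 else cv2.resize(p,(320,240))[:, :].repeat(2,0)[:480]]))
```

```text
time_s 6.6667
eef_pos [ 443.4915 -220.4597  230.4906]
ee_rot [-7.000e-04  6.634e-01  7.482e-01 -0.000e+00]
force [-0.0971 -0.7341 -2.3428]
wrist_torque [ 0.0441 -0.0133 -0.0173]
grip_width 0.3435
joints [-0.6984  0.2488  1.5848  0.      1.3095 -0.8184]
scene 135 51 [ 440. -243.  135.] [ 459. -199.  150.] [ 451.5 -222.1] [44.9 17.1] 81.2
scene 160 256 [ 439. -251.  161.] [ 466. -190.  200.] [ 456.3 -222.2] [62.6 24.9] 81.0
scene 205 161 [ 438. -251.  205.] [ 465. -190.  228.] [ 455.4 -222.3] [62.9 24.1] 80.1
```

View pics/v4.png

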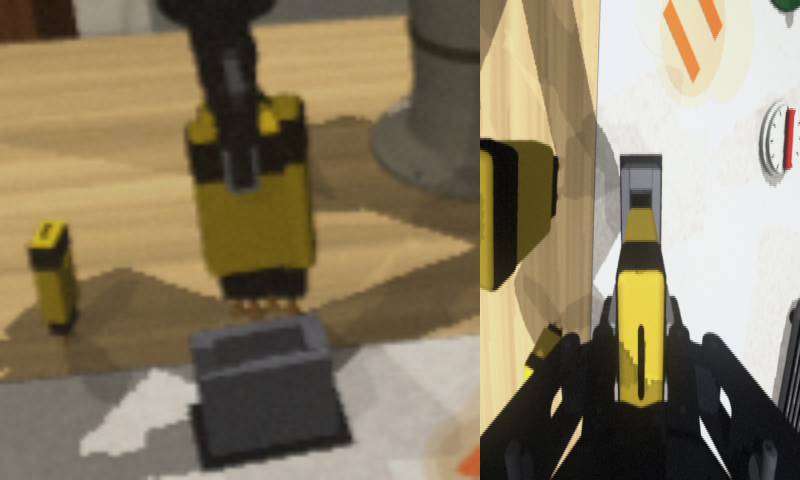

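The meter is held upright and centred in the gripper, clear above the cradle rim (electrodes at (270,305), cradle at (265,380) in the crop). Now to the blue mark.

>>> {"op": "send_rows", "data": {"targets": [{"offset": [0.1,1.5,0],"spin": -0.04},{"offset": [0.2,4.5,0],"spin": -0.1},{"offset": [0.35,8,0],"spin": -0.18},{"offset": [0.5,11.5,0],"spin": -0.26},{"offset": [0.65,15,0],"spin": -0.34},{"offset": [0.8,18.5,0],"spin": -0.42},{"offset": [0.95,22,0],"spin": -0.5},{"offset": [1.1,25.5,0],"spin": -0.58}]}}

```text
time_s: 7.48
eef_pos: [454.4, 36.0, 231.0]
ee_rot: [-0.0, 0.851, 0.526, -0.0]
force: [0.3, -0.6, -0.9]
grip_width: 0.345
grip_force: 49.5
```

>>> {"op": "send_rows", "data": {"targets": [{"offset": [0.15,3.5,0],"spin": -0.08},{"offset": [0.3,7,-0.5],"spin": -0.16},{"offset": [0.45,10.5,-1],"spin": -0.24},{"offset": [0.6,14,-1.5],"spin": -0.32},{"offset": [0.75,17.5,-2],"spin": -0.38},{"offset": [0.9,21,-2.5],"spin": -0.42},{"offset": [1.05,24,-3],"spin": -0.432},{"offset": [1.2,25.8,-3],"spin": -0.432}]}}

```text
time_s: 8.15
eef_pos: [465.7, 294.9, 199.6]
ee_rot: [-0.0, 0.943, 0.333, -0.001]
force: [-0.4, -0.2, -1.1]
grip_width: 0.345
grip_force: 49.7
```

>>> {"op": "send_rows", "data": {"targets": [{"offset": [0,0.3,0],"spin": 0},{"offset": [0,0.6,0],"spin": 0},{"offset": [0,0.6,0],"spin": 0},{"offset": [0,0.6,0],"spin": 0}]}}

```text
time_s: 8.48
eef_pos: [466.9, 297.4, 201.3]
ee_rot: [0.0, 0.943, 0.333, -0.0]
force: [0.4, -0.0, -1.0]
grip_width: 0.348
grip_force: 49.7
```

```bash
cat > st.py <<'E'
from h import *
import sys
s=ctrl.sense()
for k in ['time_s','eef_pos','force','wrist_torque','grip_width','joints']: print(k,np.round(s[k],4))
q=s['ee_rot']; M=R.from_quat([q[1],q[2],q[3],q[0]]).as_matrix(); print('tool y yaw',np.degrees(np.arctan2(M[1,1],M[0,1])).round(2),'z',M[:,2].round(4))
for n in ['wrist','top','scene']:
    p,d,c,T=cap(n); save(n+sys.argv[2],p); print(n); strips(p,d,c,T,sys.argv[1])
    if n=='wrist': save('x'+sys.argv[2],p)
E
python3 st.py blue 5
```

```text
time_s 8.4833
eef_pos [466.9076 297.441  201.3151]
force [ 4.3640e-01 -9.0000e-04 -1.0254e+00]
wrist_torque [-0.021  -0.0398  0.0099]
grip_width 0.3485
joints [ 3.5570e-01  3.9950e-01  1.4558e+00 -2.0000e-04  1.2864e+00  1.2486e+00]
tool y yaw -51.16 z [-1.e-04 -2.e-04 -1.e+00]
wrist
blue [298 151  16  60 673] [496.6 287.4  18. ] rect [490. 283.] [61.6 15.4] 40.3 z 19.3
blue [246 152  17  62 741] [460.8 328.2  18. ] rect [455.3 322.8] [63.7 16.3] 38.0 z 19.4
top
scene
```

Alignment is good: the TCP is within 1 mm of midway between the strips, and the yaw is -51.2°. Descending to just above contact.

>>> {"op": "send_rows", "data": {"targets": [{"offset": [0,0,-1],"spin": 0},{"offset": [0,0,-2.5],"spin": 0},{"offset": [0,0,-4],"spin": 0},{"offset": [0,0,-5.3],"spin": 0},{"offset": [0,0,-6.3],"spin": 0},{"offset": [0,0,-6.8],"spin": 0},{"offset": [0,0,-7],"spin": 0},{"offset": [0,0,-7],"spin": 0}]}}

```text
time_s: 9.3
eef_pos: [466.8, 298.2, 131.2]
ee_rot: [0.0, 0.943, 0.333, -0.0]
force: [-0.3, 1.1, -1.3]
grip_width: 0.344
grip_force: 49.8
```

>>> {"op": "send_rows", "data": {"targets": [{"offset": [0,0,0],"spin": 0},{"offset": [0,0,0],"spin": 0}]}}

```text
time_s: 9.47
eef_pos: [467.1, 298.4, 132.0]
ee_rot: [-0.0, 0.943, 0.333, 0.001]
force: [0.1, -0.6, -1.4]
grip_width: 0.345
grip_force: 49.8
```

```bash
python3 -c "
from h import *
for i in range(4):
    s=ctrl.sense(); print(np.round(s['eef_pos'],2),np.round(s['force'],2),np.round(s['wrist_torque'],3)); p,d,c,T=cap('scene')
save('s6',p)
j=cv2.resize(p[150:240,310:430],(800,600),interpolation=cv2.INTER_CUBIC); save('s6c',j)"
```

```text
[467.09 298.4  131.98] [ 0.06 -0.58 -1.37] [-0.011  0.007 -0.006]
[467.05 298.4  131.89] [ 0.02  0.06 -1.7 ] [-0.001  0.003  0.026]
[466.99 298.39 131.82] [ 0.11 -0.54 -1.8 ] [ 0.021  0.021 -0.031]
[466.94 298.35 131.72] [-0.64 -0.15 -2.09] [-0.041  0.    -0.06 ]
```

View pics/s6c.png

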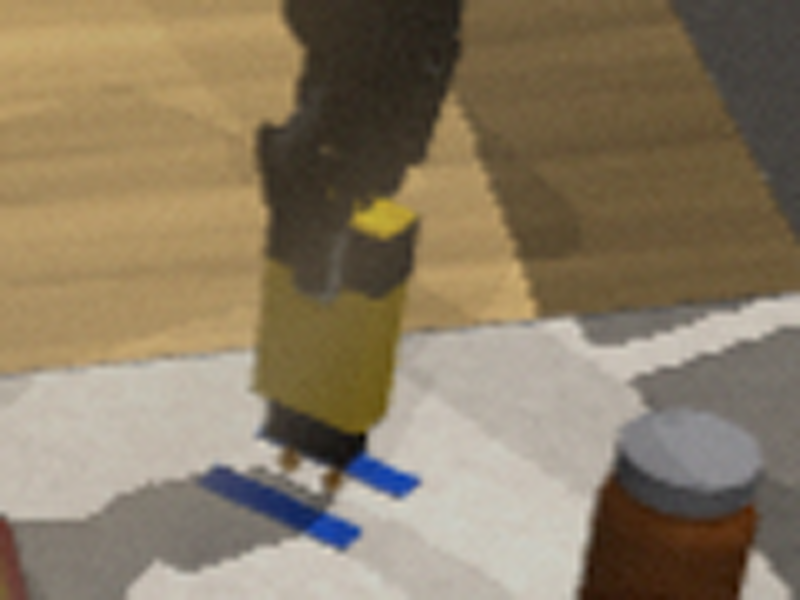

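The crop shows both electrodes at (290,460) and (335,480) between the two blue strips, just above the laminate and lined up with them. I press in stages, watching the force.

>>> {"op": "send_rows", "data": {"targets": [{"offset": [0,0,-0.2],"spin": 0},{"offset": [0,0,-0.4],"spin": 0},{"offset": [0,0,-0.6],"spin": 0},{"offset": [0,0,-0.8],"spin": 0},{"offset": [0,0,-0.8],"spin": 0},{"offset": [0,0,-0.8],"spin": 0}]}}

```text
time_s: 10.17
eef_pos: [466.8, 298.3, 123.5]
ee_rot: [-0.0, 0.943, 0.333, 0.0]
force: [-0.4, -0.1, 2.3]
grip_width: 0.347
grip_force: 50.2
```

```bash
cat > f.py <<'E'
from h import *
for i in range(5):
    s=ctrl.sense(); print(round(s['time_s'],2),np.round(s['eef_pos'],2),np.round(s['force'],2),np.round(s['wrist_torque'],3)); p,d,c,T=cap('scene')
E
python3 f.py
```

```text
10.17 [466.83 298.34 123.48] [-0.37 -0.1   2.27] [-0.003  0.247 -0.005]
10.22 [466.84 298.33 123.54] [-0.59  0.41  1.92] [-0.05   0.219 -0.003]
10.27 [466.84 298.36 123.57] [-0.59 -0.53  3.14] [-0.004  0.217  0.027]
10.32 [466.83 298.32 123.49] [-1.26 -0.1   2.79] [-0.03   0.195  0.017]
10.37 [466.83 298.35 123.49] [-0.52 -0.45  3.49] [-0.019  0.186  0.044]
```

>>> {"op": "send_rows", "data": {"targets": [{"offset": [0,0,-0.1],"spin": 0},{"offset": [0,0,-0.18],"spin": 0},{"offset": [0,0,-0.18],"spin": 0},{"offset": [0,0,-0.18],"spin": 0},{"offset": [0,0,-0.18],"spin": 0}]}}

```text
time_s: 10.83
eef_pos: [466.8, 298.3, 121.6]
ee_rot: [-0.0, 0.943, 0.333, 0.0]
force: [-1.0, 0.3, 3.9]
grip_width: 0.347
grip_force: 50.3
```

```bash
python3 f.py; python3 -c "
from h import *
p=cv2.imread('pics/s6.png'); p,d,c,T=cap('scene'); save('s7',p)
j=cv2.resize(p[150:240,310:430],(800,600),interpolation=cv2.INTER_CUBIC); save('s7c',j)"
```

```text
10.83 [466.82 298.33 121.59] [-1.02  0.31  3.89] [0.055 0.218 0.03 ]
10.88 [466.85 298.33 121.62] [ 0.04 -0.08  4.15] [ 0.046  0.214 -0.007]
10.93 [466.83 298.33 121.59] [-0.7  -0.29  4.28] [0.04  0.186 0.009]
10.98 [466.82 298.32 121.58] [-0.45 -0.08  3.65] [0.059 0.21  0.021]
11.03 [466.82 298.3  121.56] [-0.75  0.81  4.73] [0.031 0.161 0.03 ]
```

View pics/s7c.png

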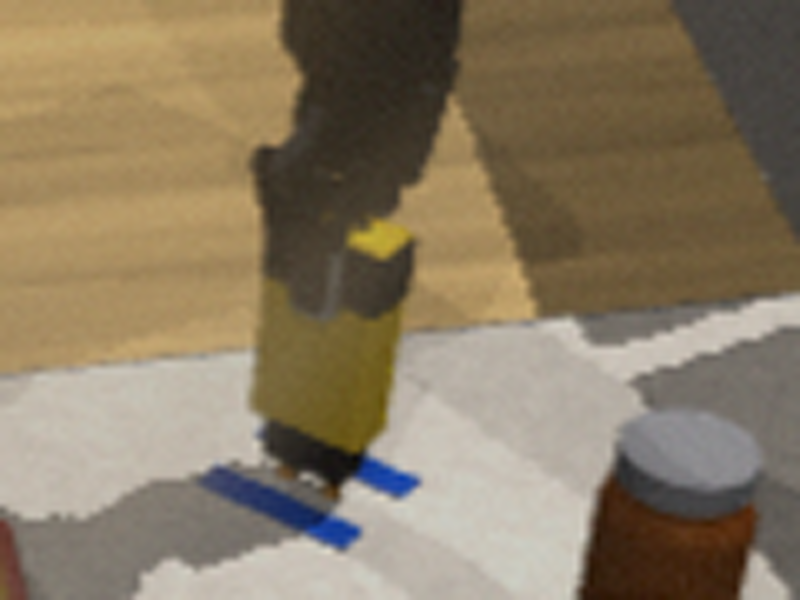

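Both electrodes are seen pressed in between the blue strips at (288,475) and (333,490). The force rise of about 5.8 N corresponds to about half travel. Holding for over a second.

>>> {"op": "send_rows", "data": {"targets": [{"offset": [0,0,0],"spin": 0},{"offset": [0,0,0],"spin": 0},{"offset": [0,0,0],"spin": 0},{"offset": [0,0,0],"spin": 0},{"offset": [0,0,0],"spin": 0},{"offset": [0,0,0],"spin": 0},{"offset": [0,0,0],"spin": 0},{"offset": [0,0,0],"spin": 0}]}}

```text
time_s: 11.8
eef_pos: [466.8, 298.3, 121.5]
ee_rot: [-0.0, 0.943, 0.333, 0.0]
force: [-0.5, 0.9, 3.2]
grip_width: 0.346
grip_force: 50.3
```

>>> {"op": "send_rows", "data": {"targets": [{"offset": [0,0,0],"spin": 0},{"offset": [0,0,0],"spin": 0},{"offset": [0,0,0],"spin": 0},{"offset": [0,0,0],"spin": 0},{"offset": [0,0,0],"spin": 0},{"offset": [0,0,0],"spin": 0},{"offset": [0,0,0],"spin": 0},{"offset": [0,0,0],"spin": 0}]}}

```text
time_s: 12.47
eef_pos: [466.8, 298.3, 121.5]
ee_rot: [0.0, 0.943, 0.333, 0.0]
force: [0.6, 1.1, 3.2]
grip_width: 0.348
grip_force: 50.3
```

>>> {"op": "send_rows", "data": {"targets": [{"offset": [0,0,0.5],"spin": 0},{"offset": [0,0,1.5],"spin": 0},{"offset": [0,0,3],"spin": 0},{"offset": [0,0,4.5],"spin": 0},{"offset": [0,0,6],"spin": 0},{"offset": [0,0,7.5],"spin": 0},{"offset": [0,0,8],"spin": 0},{"offset": [0,0,8],"spin": 0}]}}

```text
time_s: 13.13
eef_pos: [467.0, 298.3, 202.6]
ee_rot: [0.0, 0.943, 0.333, 0.001]
force: [1.1, -0.1, -2.6]
grip_width: 0.35
grip_force: 49.8
```

>>> {"op": "send_rows", "data": {"targets": [{"offset": [0.3,-1.5,0],"spin": 0.07},{"offset": [0.6,-4,0],"spin": 0.18},{"offset": [0.9,-6.5,0],"spin": 0.3},{"offset": [1.2,-9,0],"spin": 0.42},{"offset": [1.5,-11.5,0],"spin": 0.54},{"offset": [1.8,-14,0],"spin": 0.66},{"offset": [2.1,-16.5,0],"spin": 0.78},{"offset": [2.4,-19,0],"spin": 0.9}]}}

```text
time_s: 13.8
eef_pos: [490.2, 107.1, 200.4]
ee_rot: [-0.001, 0.702, 0.712, -0.001]
force: [0.7, -0.6, -1.5]
grip_width: 0.345
grip_force: 49.8
```

>>> {"op": "send_rows", "data": {"targets": [{"offset": [0.3,-2.5,0],"spin": 0.12},{"offset": [0.6,-5,0],"spin": 0.24},{"offset": [0.9,-7.5,0],"spin": 0.36},{"offset": [1.2,-10,0],"spin": 0.48},{"offset": [1.5,-12,0],"spin": 0.6},{"offset": [1.8,-13.5,0],"spin": 0.72},{"offset": [2.1,-14.5,0],"spin": 0.82},{"offset": [2.2,-14.9,0],"spin": 0.889}]}}

```text
time_s: 14.47
eef_pos: [512.5, -42.1, 200.3]
ee_rot: [-0.001, 0.329, 0.944, -0.0]
force: [-0.6, 0.0, -1.4]
grip_width: 0.344
grip_force: 49.8
```

>>> {"op": "send_rows", "data": {"targets": [{"offset": [0,0,0],"spin": 0},{"offset": [0,0,0],"spin": 0},{"offset": [0,0,0],"spin": 0}]}}

```text
time_s: 14.72
eef_pos: [512.4, -40.2, 201.0]
ee_rot: [-0.001, 0.331, 0.943, 0.0]
force: [1.1, 0.0, -1.6]
grip_width: 0.344
grip_force: 49.8
```

```bash
python3 st.py orange 8
```

```text
time_s 14.7167
eef_pos [512.4107 -40.248  200.9845]
force [ 1.1079  0.0255 -1.5957]
wrist_torque [ 0.056  -0.0061 -0.0208]
grip_width 0.3441
joints [-3.0670e-01  3.1510e-01  1.5764e+00  1.0000e-04  1.2513e+00 -1.2019e+00]
tool y yaw 51.29 z [-1.1e-03  4.0e-04 -1.0e+00]
wrist
orange [248 152  17  62 711] [484.8 -52.7  18. ] rect [492.  -56.9] [16.4 63.8] 49.8 z 19.3
orange [299 152  17  62 736] [519.4 -10.7  18. ] rect [524.8 -16.1] [16.4 63.6] 52.1 z 19.3
top
scene
orange [  0  86 125  23 507] [-729.  -770.6   18. ] rect [-738. -749.] [201.8 578.9] 16.4 z 17.8
```

Centred within 1 mm at orange, yaw 51.3°. Descending.

>>> {"op": "send_rows", "data": {"targets": [{"offset": [0,0,-1],"spin": 0},{"offset": [0,0,-2.5],"spin": 0},{"offset": [0,0,-4],"spin": 0},{"offset": [0,0,-5.3],"spin": 0},{"offset": [0,0,-6.3],"spin": 0},{"offset": [0,0,-6.8],"spin": 0},{"offset": [0,0,-6.9],"spin": 0},{"offset": [0,0,-6.9],"spin": 0}]}}

```text
time_s: 15.53
eef_pos: [512.9, -40.7, 132.5]
ee_rot: [0.0, 0.331, 0.944, -0.0]
force: [-0.7, -0.2, -1.8]
grip_width: 0.348
grip_force: 49.8
```

>>> {"op": "send_rows", "data": {"targets": [{"offset": [0,0,0],"spin": 0},{"offset": [0,0,0],"spin": 0},{"offset": [0,0,-0.2],"spin": 0},{"offset": [0,0,-0.4],"spin": 0},{"offset": [0,0,-0.6],"spin": 0},{"offset": [0,0,-0.8],"spin": 0},{"offset": [0,0,-0.8],"spin": 0},{"offset": [0,0,-0.8],"spin": 0}]}}

```text
time_s: 16.2
eef_pos: [512.8, -40.8, 124.6]
ee_rot: [0.0, 0.331, 0.944, -0.0]
force: [-0.3, -0.4, 1.0]
grip_width: 0.346
grip_force: 50.3
```

```bash
python3 f.py
```

```text
16.2 [512.85 -40.76 124.64] [-0.28 -0.45  0.97] [-0.01   0.154  0.033]
16.25 [512.85 -40.77 124.69] [-0.85 -0.13  1.9 ] [ 0.007  0.181 -0.013]
16.3 [512.85 -40.76 124.7 ] [-0.99  0.35  1.16] [ 0.04   0.146 -0.034]
16.35 [512.84 -40.74 124.69] [-0.63 -0.03  1.86] [-0.055  0.177  0.05 ]
16.4 [512.84 -40.75 124.65] [-1.56 -0.18  0.23] [-0.004  0.119 -0.005]
```

>>> {"op": "send_rows", "data": {"targets": [{"offset": [0,0,-0.15],"spin": 0},{"offset": [0,0,-0.32],"spin": 0},{"offset": [0,0,-0.32],"spin": 0},{"offset": [0,0,-0.32],"spin": 0},{"offset": [0,0,-0.32],"spin": 0},{"offset": [0,0,-0.32],"spin": 0},{"offset": [0,0,-0.32],"spin": 0},{"offset": [0,0,-0.32],"spin": 0}]}}

```text
time_s: 17.12
eef_pos: [512.9, -40.8, 121.4]
ee_rot: [0.0, 0.331, 0.944, -0.0]
force: [-2.2, -0.6, 3.6]
grip_width: 0.343
grip_force: 50.6
```

```bash
python3 f.py; python3 -c "
from h import *
p,d,c,T=cap('scene'); save('s9',p)
a=cv2.resize(p[170:290,180:340],(800,600),interpolation=cv2.INTER_CUBIC); save('s9c',a)"
```

```text
17.12 [512.86 -40.76 121.4 ] [-2.16 -0.57  3.61] [-0.082  0.157  0.008]
17.17 [512.83 -40.74 121.37] [-0.47  0.37  4.  ] [-0.01   0.149 -0.054]
17.22 [512.84 -40.75 121.37] [0.29 0.01 4.18] [-0.058  0.161  0.042]
17.27 [512.83 -40.74 121.35] [-0.53  0.4   4.13] [-0.048  0.145 -0.032]
17.32 [512.82 -40.76 121.34] [0.12 0.38 3.54] [-0.06   0.126 -0.009]
```

View pics/s9c.png

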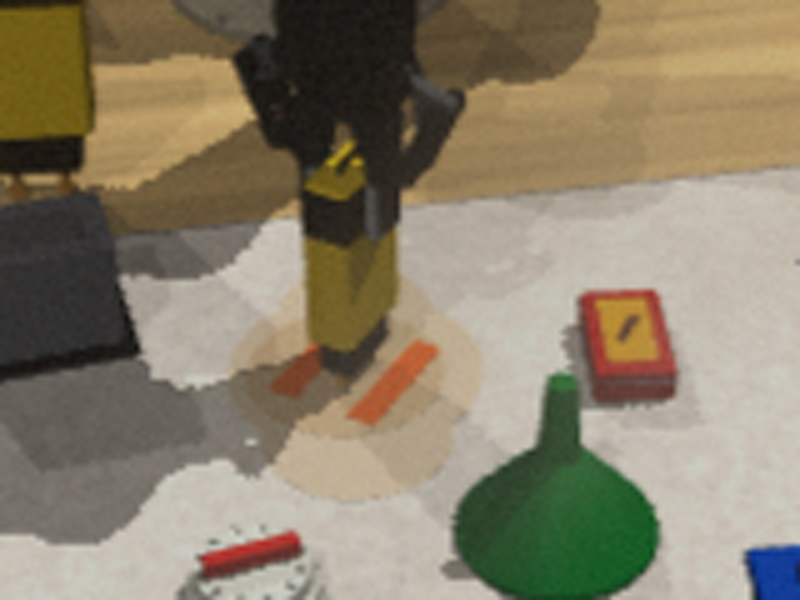

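The meter stands upright on the bare patch between the orange strips, with its head at (355,355). The force rise of about 5.6 N is half travel, and the tin, funnel and timer are undisturbed. A short hold, then I hand in.

>>> {"op": "send_rows", "data": {"targets": [{"offset": [0,0,0],"spin": 0},{"offset": [0,0,0],"spin": 0},{"offset": [0,0,0],"spin": 0},{"offset": [0,0,0],"spin": 0},{"offset": [0,0,0],"spin": 0},{"offset": [0,0,0],"spin": 0},{"offset": [0,0,0],"spin": 0},{"offset": [0,0,0],"spin": 0}]}}

```text
time_s: 18.08
eef_pos: [512.8, -40.7, 121.3]
ee_rot: [0.0, 0.331, 0.944, -0.0]
force: [-0.0, 0.1, 3.5]
grip_width: 0.341
grip_force: 50.6
```

```bash
python3 -c "
from rig import ctrl
s=ctrl.sense(); print(s['eef_pos'],s['force'],s['time_s']); print(ctrl.finish_job())"
```

```text
[512.80694167 -40.71732728 121.31730925] [-0.04069425  0.07065869  3.47210952] 18.0833
the job is handed in; nothing more can be done
None
```

I handed the job in at 18.1 s: the meter was held still at the blue mark for over a second, then taken to the orange mark, where the arm still holds it upright with the electrodes pressed in about half way (judged from force and height).

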